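# Mount the platform on the laboratory shaker

### The job

Take the loose platform from the draining rack by its handle and fit it on the shaker: slide it gently about over the two drive studs until its holes drop over them and it lies fully home on the drive table. Then, and only then, push the lock lever all the way over, away from its starting side. Slide with light pressure, never forcing it down on the stud tips (40 N would harm the drive), and leave the other things on the bench where they stand.

Things in the scene. Friction and masses are not known exactly. Their poses are not given: they have to be found in the camera images.
- shaker: Low white reciprocating shaker, fixed, housing 180 (x) x 160 (y), 75 mm high. Origin: centre of its underside; x = front to back, z up. On top: a steel drive table with two studs (see stroke_mid). On a ledge on its -y side: the lock lever.
- stroke_mid (a point): Middle of the drive's stroke on the shaker's axis, 83 mm up, level with the drive table's top (100 x 120 mm). Two upright studs, 7 mm thick, 8 tall, tips slightly tapered, stand on the table at y = +45 and -45. Table and studs have stopped together up to 15 mm either way along the shaker's x from this point: not measured. The drive is braked and does not give.
- platform: Aluminium platform, 0.22 to 0.45 kg, plate 120 (x) x 130 (y) x 5 mm, two 10 mm through holes at x = 0, y = +-45; ribs 8 mm high at x = +-56. Origin: centre of underside. Black upright handle bar in the middle: 14 thick (x), 50 long (y), 5 to 39 mm above the origin. Either way round fits. Home: underside 83 mm above the bench; on the stud tips: 91.
- rack: Grey plastic draining rack, fixed, 170 x 180 mm, ribs' top at 20 mm, on which the platform lies at first. Origin: centre of its underside.
- lock (a joint): Angle of the shaker's lock lever, rad. 0: leaning to the shaker's -x; 1.0: leaning fully to its +x (locked). It turns about the shaker's y axis and stays where it is left (about 1 N at the ball moves it).
- lock_tip (a point): Centre of the black ball, 26 across, on top of the lock lever; moves with the lever. The lever is a 10 mm thick rod, 60 mm from pivot to ball centre, pivot at x = 0, y = -105, 66 mm up in the shaker's frame; the ball starts 119 to 124 mm above the bench, leaning about 0.5 rad to the shaker's -x. Its base block, 70 (x) x 50 (y), tops out at 69 mm.
- beaker: Bystander: glass beaker, 60 across, 75 tall (mm). Origin: centre of its underside. Leave it alone.
- dish: Bystander: closed clear dish, 58 across, 14 tall (mm). Origin: centre of its underside. Leave it alone.
- jar: Bystander: small amber jar, 40 across, 55 tall (mm). Origin: centre of its underside. Leave it alone.
- tip_box: Bystander: grey pipette-tip box, 80 x 120 x 60 tall (mm). Origin: centre of its underside. Leave it alone.
- tube_rack: Bystander: blue tube rack, 60 x 140, 82 tall with tubes (mm). Origin: centre of its underside. Leave it alone.
Things that resemble listed ones, but are neither listed nor needed, are in the scene too. Of the things shaped like the platform, the aluminium one is meant. Of the things like the rack, leave any that is orange; of the rest the larger one is meant.

How it is judged:
By the outcome, as a careful person would: the job done as asked, in the order asked, and still so for the second after the job is handed in, with the robot touching nothing.
It also fails if it takes over 70 s, if anything falls off the work surface, if the arm or the gripper's body presses on something with over 40 N, if the wrist force passes 120 N, or if a joint passes its speed limit or range.

### The arm

A 6-joint arm with a two-finger parallel gripper is mounted at the origin on the work surface. World frame = base frame: x ahead of the robot, y to its left, z up, the work surface at z = 0. Lengths are in m, angles in rad, forces in N, time in s.
With the tool pointing down it reaches from about 0.275 to 0.775 m from the base axis. Payload 14.6 kg.
Tool frame: the origin (TCP) lies at the very end of the fingers, on their centre line; the grasp point (between the pads) lies 19 mm behind it (ctrl.grasp_offset is the distance from the TCP to the grasp point, in m); z points along the fingers, y is the direction in which the jaws open and shut (so a half turn about z gives the same grasp; the last joint's range is limited). The gripper opens to 85 mm and grips with 20 to 120 N. Pads are 22 mm wide; open, the fingers measure 114 mm over their backs; the gripper's body (76 mm by 85 mm) begins 54 mm behind the grasp point. The pads swing forward as they close: fully open they stand 13 mm farther back than shut.
Start: joints at [-1.463, 0.263, -0.048, 1.259, 0, 1.415], TCP at [0.136, -0.507, 0.192] pointing down, gripper open.
Joint ranges: [-2.65, 2.65], [-0.89, 1.7], [-1.18, 1.37], [-2.13, 2.11], [-1.35, 1.29], [-3.14, 3.14]. Speed limits (rad/s): [1.89, 1.89, 2.57, 2.79, 3.14, 3.14].

### API

Orientations are given as [roll, pitch, yaw] about the fixed x, y, z axes, in that order (R = Rz(yaw) Ry(pitch) Rx(roll)).
In Python, from plant import ctrl, open_gripper, grasp, solver, observe, grab_frame, close_job gives the robot as it stands. The module is installed in compiled form; this text tells all that it offers. Calls block until the motion is done:
- ctrl.goto(position, orientation): joint-space move of the TCP to a pose.
- ctrl.move_linear(position, frame=None, feed=0.15, until_force=None): straight line of the TCP; frame=None keeps the orientation; feed is the mean speed in m/s. With until_force (N) it stops when the force on the tool has changed by that much, and returns True; else False.
- ctrl.movej(angles): joint-space move.
- open_gripper() and grasp(force=None): open the fingers fully, or close them until they stop; force is the grip in N (None keeps the last).
- ctrl.dwell(seconds).
- solver.ik(position, orientation): joint angles nearest the present ones, or None.
- observe(): the state.
- grab_frame(name): name is "scene" or "side" or "wrist"; returns a dict with "img" (480x640x3 uint8, red, green, blue), "camera_matrix" (3x3 intrinsics, pixels), "T" (4x4, takes a point from camera to world coordinates). Camera axes: x right, y down, z forward; pixel columns grow to the right and rows downward; lengths in m; the calibration is good to about 2 mm. A picture is of the moment at which its call begins. There is no depth.
A pose or a line that the arm cannot do raises ctrl.Unreachable and nothing moves.
- close_job(): hands the job in, once; it reports no verdict.
The state is a dict: "clock": time; "q": joint angles; "qd": joint speeds; "joint_torque": joint torques, N m; "tcp_pos": TCP position; "orientation": TCP orientation; "force": force on the tool from outside, world axes, zero at the start; "wrist_torque": the same for the moment, N m; "width": finger opening in m.
Only numpy, scipy, OpenCV 4.12 (cv2) and the standard library are available. Lean on these libraries where they do the work, as an engineer would, in place of code of your own. Each camera call takes 0.05 s, during which the arm holds its last target.

## Working session

There is one attempt and no reset: what is moved stays moved. The work goes in short steps, each a Python script; the robot and the scene stay as the last script left them, time stands still between calls to the robot, and variables do not carry over. Pictures are saved under pics/ and viewed, and the job is handed in when it is done.

```bash
ls; mkdir -p pics; cat > h.py <<'E'
import numpy as np, cv2
from plant import ctrl, open_gripper, grasp, solver, observe, grab_frame, close_job
def snap(name,fn):
    f=grab_frame(name); cv2.imwrite('pics/'+fn,cv2.cvtColor(f['img'],cv2.COLOR_RGB2BGR)); np.savez('pics/'+fn+'.npz',**f); return f
def ray(f,u,v,z):
    K=np.array(f['camera_matrix']);T=np.array(f['T'])
    d=T[:3,:3]@np.linalg.inv(K)@np.array([u,v,1.]);o=T[:3,3]
    return o+d*(z-o[2])/d[2]
def proj(f,p):
    K=np.array(f['camera_matrix']);T=np.array(f['T'])
    c=T[:3,:3].T@(np.array(p,float)-T[:3,3]);u=K@c;return u[:2]/u[2]
def load(fn): return dict(np.load('pics/'+fn+'.npz'))
E
python3 - <<'E'
from h import *
for n in ['scene','side','wrist']:
    f=snap(n,n+'0.png'); print(n,f['camera_matrix'].tolist(),np.round(f['T'],3).tolist())
o=observe();print(o['clock'],o['tcp_pos'],o['orientation'],o['width'],o['force'])
E
```

```text
pics
scene [[459.69540421129483, 0.0, 322.95741730671773], [0.0, 459.69540421129483, 240.56222842721243], [0.0, 0.0, 1.0]] [[0.618, 0.509, -0.6, 1.192], [0.787, -0.402, 0.468, -0.623], [-0.003, -0.761, -0.649, 0.837], [0.0, 0.0, 0.0, 1.0]]
side [[593.315937872843, 0.0, 319.45534087282437], [0.0, 593.315937872843, 242.843226377429], [0.0, 0.0, 1.0]] [[-0.883, -0.291, 0.368, 0.053], [-0.469, 0.582, -0.664, 0.736], [-0.021, -0.759, -0.65, 0.896], [0.0, 0.0, 0.0, 1.0]]
wrist [[388.8143681202243, 0.0, 323.51985432922356], [0.0, 388.8143681202243, 236.6610915478937], [0.0, 0.0, 1.0]] [[0.261, -0.916, -0.306, 0.215], [-0.965, -0.247, -0.083, -0.485], [0.0, 0.317, -0.949, 0.373], [0.0, 0.0, 0.0, 1.0]]
0.15 [ 0.1363464  -0.50674806  0.19184055] [-3.14080915e+00 -9.53047742e-05  2.62784585e-01] 0.08586335305349113 [-0.79349488  1.31137249  0.33428983]
```

View pics/scene0.png

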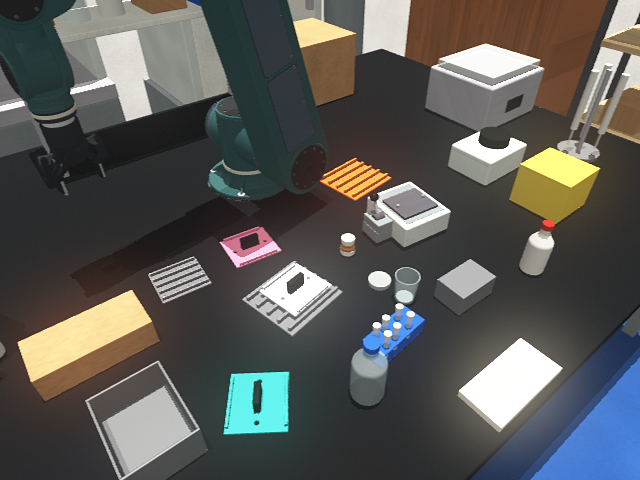

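View pics/side0.png

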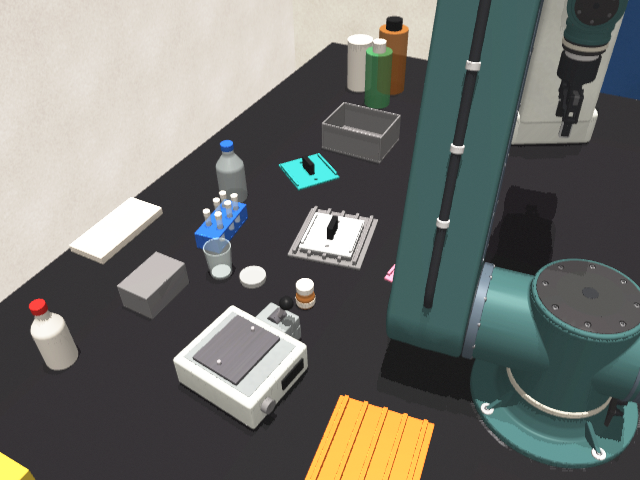

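View pics/wrist0.png

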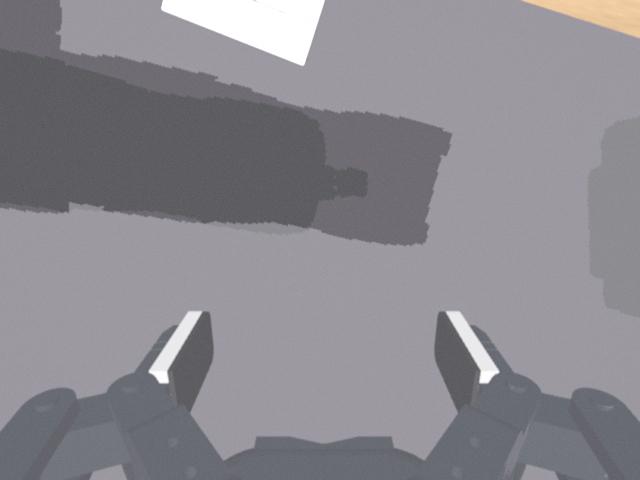

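Platform candidates (scene view): pink plate (250,245), cyan plate (257,403) and the aluminium plate on the grey rack (294,287). I choose the aluminium one. Racks: the orange one (355,178) is excluded, and of the small grey (180,278) and the larger grey (292,298) I choose the larger. Shaker: white box with dark table and lever (410,212); the white box with a black knob (487,153) is not it. I'll check this in close crops.

```bash
python3 - <<'E'
import cv2,numpy as np
a=cv2.imread('pics/scene0.png');b=cv2.imread('pics/side0.png')
c=cv2.resize(a[250:340,235:350],None,fx=6.9,fy=6.6,interpolation=cv2.INTER_CUBIC);cv2.imwrite('pics/c1.png',c[:600,:800])
cv2.imwrite('pics/c2.png',cv2.resize(b[200:270,285:385],(800,560),interpolation=cv2.INTER_CUBIC))
cv2.imwrite('pics/c3.png',cv2.resize(a[175:250,355:455],(800,600),interpolation=cv2.INTER_CUBIC))
cv2.imwrite('pics/c4.png',cv2.resize(b[290:425,165:325],(711,600),interpolation=cv2.INTER_CUBIC))
E
```

```text
(no output)
```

View pics/c1.png

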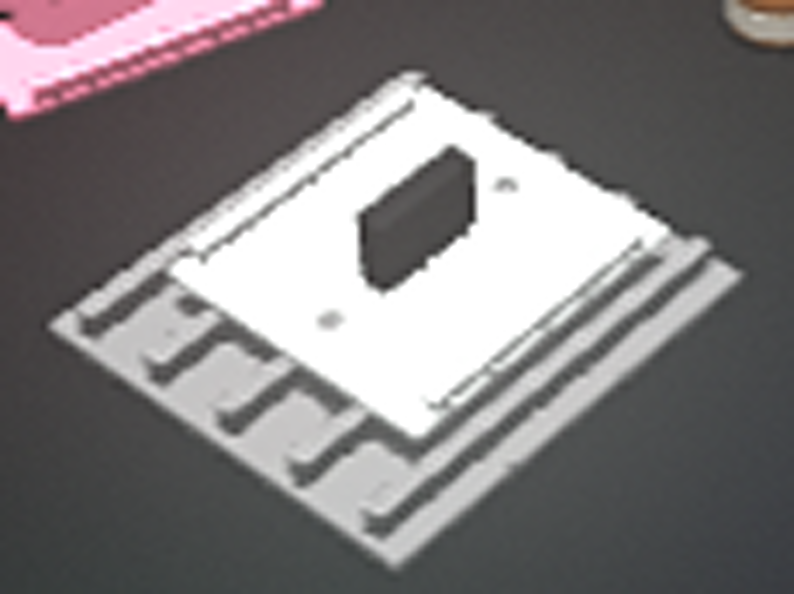

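View pics/c2.png

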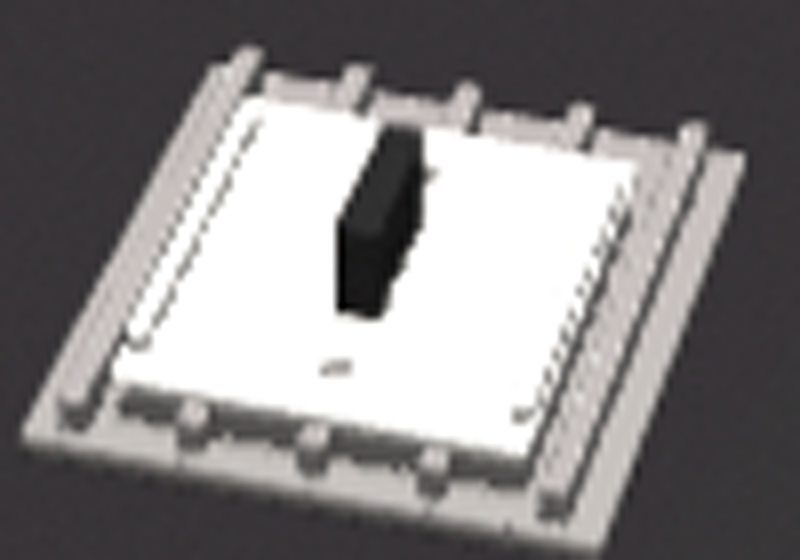

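View pics/c3.png

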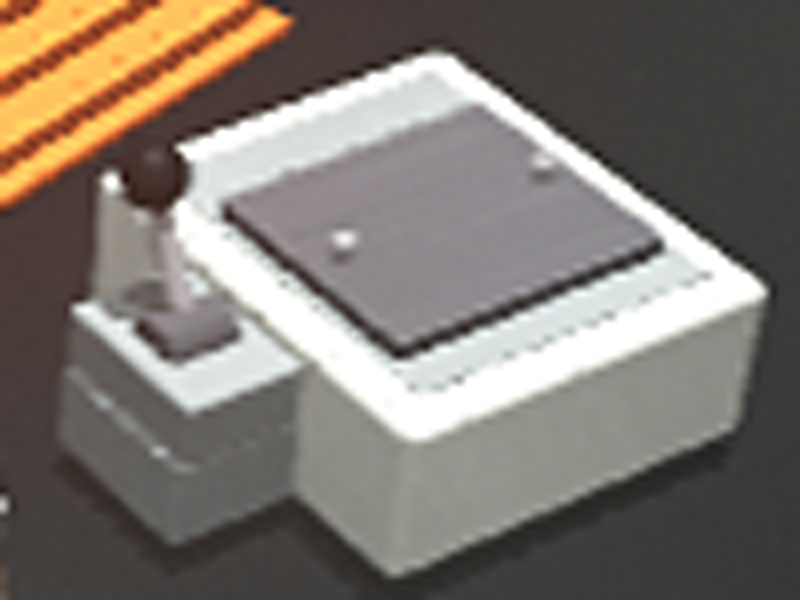

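View pics/c4.png

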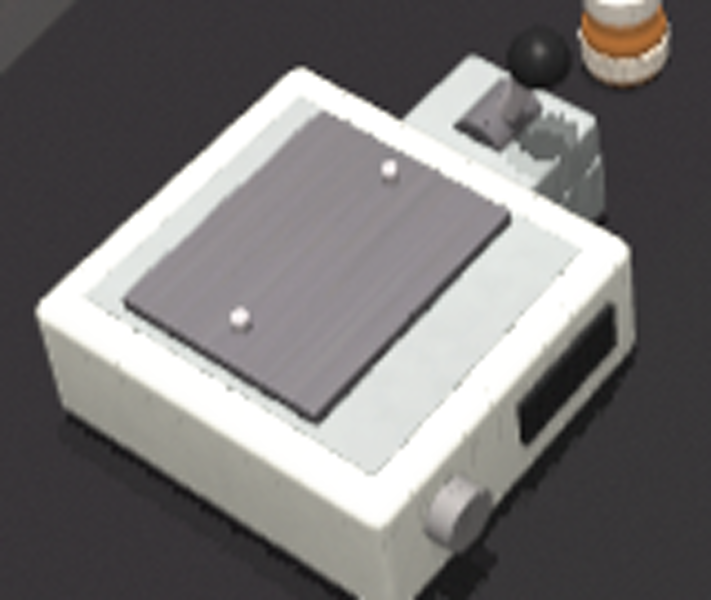

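Crops: the aluminium plate with its black handle lies on the larger grey rack. The shaker has two studs, front panel and knob towards the base side, and its lever ball leans to the front (-x). All choices hold. Next, triangulate.

```bash
cat >> h.py <<'E'
def tri(obs):
    A=np.zeros((3,3));b=np.zeros(3);L=[]
    for f,u,v in obs:
        d=f['T'][:3,:3]@np.linalg.inv(f['camera_matrix'])@np.array([u,v,1.]);d/=np.linalg.norm(d)
        M=np.eye(3)-np.outer(d,d);A+=M;b+=M@f['T'][:3,3];L.append((M,f['T'][:3,3]))
    p=np.linalg.solve(A,b);return p,[np.linalg.norm(M@(p-o))*1e3 for M,o in L]
E
python3 - <<'E'
from h import *
S=load('scene0.png');D=load('side0.png')
c1=lambda x,y:(235+(x+.5)/6.9-.5,250+(y+.5)/6.6-.5)
c2=lambda x,y:(285+(x+.5)/8-.5,200+(y+.5)/8-.5)
c3=lambda x,y:(355+(x+.5)/8-.5,175+(y+.5)/8-.5)
c4=lambda x,y:(165+(x+.5)/4.444-.5,290+(y+.5)/4.444-.5)
def r(n,a,b):
    p,e=tri([(S,*a),(D,*b)]);print(n,np.round(p*1e3,1),np.round(e,1))
# in scene: camera from +x,-y looking to (-x,+y). 
r('holeA',c1(505,185),c2(430,172)); r('holeA/B',c1(505,185),c2(338,367)); r('holeB',c1(330,320),c2(338,367));r('holeB/A',c1(330,320),c2(430,172))
r('stud-',c3(344,238),c4(390,170)); r('stud+',c3(543,162),c4(239,320))
r('ball',c3(155,177),c4(540,55))
# shaker top corners
r('cA',c3(437,55),c4(640,240)); r('cB',c3(765,290),c4(45,310)); r('cC',c3(408,435),c4(300,70)); r('cD',c3(437,55),c4(380,520))
for n,a in dict(tA=(225,207),tB=(475,108),tC=(662,240),tD=(402,350)).items(): print('S',n,np.round(ray(S,*c3(*a),.083)*1e3,1))
for n,a in dict(tA=(510,213),tB=(315,415),tC=(127,303),tD=(315,110)).items(): print('D',n,np.round(ray(D,*c4(*a),.083)*1e3,1))
for n,a in dict(a=(165,268),b=(415,72),c=(672,235),d=(420,437)).items(): print('S plate',n,np.round(ray(S,*c1(*a),.025)*1e3,1))
for n,a in dict(a=(110,380),b=(245,97),c=(635,165),d=(528,458)).items(): print('D plate',n,np.round(ray(D,*c2(*a),.025)*1e3,1))
# handle top corners
for n,a in dict(a=(358,213),b=(455,147),c=(475,163),d=(383,230)).items(): print('S h',n,np.round(ray(S,*c1(*a),.059)*1e3,1))
for n,a in dict(a=(338,222),b=(383,128),c=(420,130),d=(388,232)).items(): print('D h',n,np.round(ray(D,*c2(*a),.059)*1e3,1))
for n,(u,v,z) in dict(jar=(348,240,.055),dish=(379,280,.014),beaker=(408,275,.075),beakb=(405,298,0)).items(): print(n,np.round(ray(S,u,v,z)*1e3))
for n,(u,v,z) in dict(jar=(305,287,.055),dish=(253,276,.007),beaker=(218,248,.075),tubes=(222,215,.06)).items(): print('D',n,np.round(ray(D,u,v,z)*1e3))
E
```

```text
holeA [ 536.5 -184.1   59.7] [22.3 22.3]
holeA/B [ 527.6 -153.6   23.8] [1. 1.]
holeB [ 535.6 -212.7  -14.2] [21.2 21.2]
holeB/A [ 544.3 -242.6   23.9] [2. 2.]
stud- [506.9 173.6  89.4] [0.5 0.5]
stud+ [517.6 262.9  88.5] [0.1 0.1]
ball [469.4 115.8 119.8] [1.3 1.3]
cA [428.6 217.6 120.2] [55.9 55.9]
cB [601.  284.5  70.7] [2.4 2.4]
cC [582.3 130.6  71.4] [0.1 0.1]
cD [428.6 304.4  71.2] [0.5 0.5]
S tA [462.2 161.2  83. ]
S tB [473.8 275.7  83. ]
S tC [570.8 266.5  83. ]
S tD [558.6 150.4  83. ]
D tA [454.8 166.1  83. ]
D tB [469.5 283.   83. ]
D tC [564.4 272.7  83. ]
D tD [556.1 155.2  83. ]
S plate a [ 490.1 -273.    25. ]
S plate b [ 458.5 -143.    25. ]
S plate c [ 587.2 -123.    25. ]
S plate d [ 610.7 -249.4   25. ]
D plate a [ 580.9 -119.7   25. ]
D plate b [ 608.5 -250.8   25. ]
D plate c [ 490.1 -273.1   25. ]
D plate d [ 462.2 -142.7   25. ]
S h a [ 537.5 -221.4   59. ]
S h b [ 530.7 -175.5   59. ]
S h c [ 541.8 -175.    59. ]
S h d [ 549.7 -219.6   59. ]
D h a [ 536.4 -173.5   59. ]
D h b [ 544.5 -217.1   59. ]
D h c [ 534.6 -221.    59. ]
D h d [ 521.9 -175.8   59. ]
jar [508.  -5.  55.]
dish [638. -12.  14.]
beaker [709.   7.  75.]
beakb [713.   5.  -0.]
D jar [490.  10.  55.]
D dish [633. -10.   7.]
D beaker [701.   8.  75.]
D tubes [ 773. -104.   60.]
```

```bash
python3 - <<'E'
from h import *
yaw=np.pi/2+.185
print(solver.ik([.536,-.198,.15],[np.pi,0,yaw]))
ctrl.goto([.536,-.198,.15],[np.pi,0,yaw])
f=snap('wrist','w1.png')
o=observe();print(o['clock'],o['tcp_pos'],o['orientation'],o['q'],o['force'])
for p in [(.5443,-.2426,.025),(.5276,-.1536,.025),(.536,-.198,.059)]: print(proj(f,p))
E
```

```text
[-0.49644404  0.35763497 -0.02336189  1.18979947  0.          0.88935228]
2.0417 [ 0.53569774 -0.19892684  0.15010806] [3.14151416e+00 2.31286607e-04 1.75399859e+00] [-4.98064388e-01  3.57504265e-01 -2.32676383e-02  1.18981779e+00
 -1.30225361e-04  8.89529653e-01] [-0.18978771 -0.83691835 -0.07444961]
[323.82650154 262.96035834]
[323.69720643 155.04683152]
[323.90266508 223.26734863]
```

View pics/w1.png

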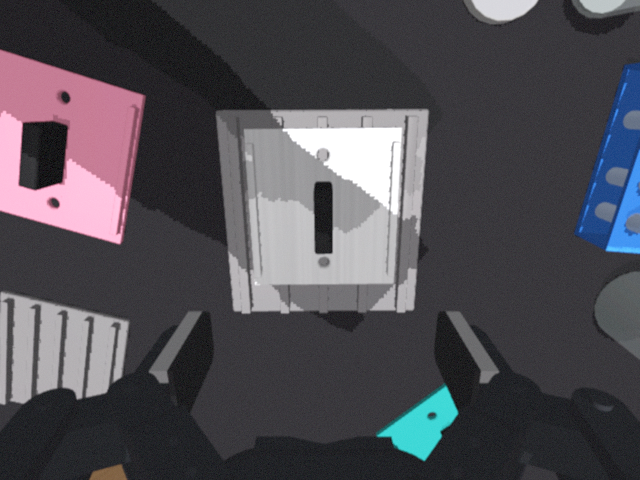

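Wrist view: aluminium plate centred at about (323,208), with holes at (324,262) and (323,154). That's within 1 px of my prediction, and the handle is square to the jaws. Now the grasp.

```bash
python3 - <<'E'
from h import *
print(ctrl.move_linear([.536,-.198,.040],feed=.12))
print(ctrl.move_linear([.536,-.198,.030],feed=.04,until_force=6))
o=observe();print(o['tcp_pos'],o['force'])
grasp(50); o=observe();print(o['clock'],o['width'],o['tcp_pos'],o['force'])
print(ctrl.move_linear([.536,-.198,.16],feed=.12))
ctrl.dwell(.2)
o=observe();print(o['clock'],o['width'],o['tcp_pos'],o['orientation'],o['force'],o['wrist_torque'])
f=snap('wrist','w2.png')
E
```

```text
False
False
[ 0.535854   -0.19793296  0.02981135] [-0.16734774 -0.46263793 -0.39787823]
4.275 -0.00012841005216659317 [ 0.53599053 -0.19800361  0.03001533] [0.57348547 0.63724218 0.83122047]
False
5.7083 5.8456397440522906e-05 [ 0.53578523 -0.19789185  0.15952182] [-3.14094803e+00 -5.51401004e-04  1.75574700e+00] [ 0.47111478 -0.83366647 -0.02049065] [-0.01706884  0.00712823  0.012562  ]
```

View pics/w2.png

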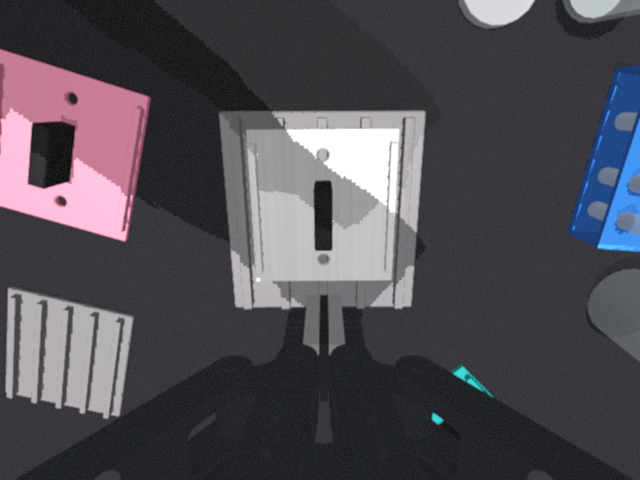

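The jaws shut on nothing (width 0) and the platform hasn't moved. I'll check the geometry before trying again.

```bash
python3 - <<'E'
from h import *
f=load('w2.png'); o=observe(); t=np.array(o['tcp_pos'])
print('tcp',proj(f,t),'grasp',proj(f,t+[0,0,.019]),ctrl.grasp_offset)
w1=load('w1.png')
print(np.round(f['T'],3).tolist(),f['camera_matrix'].tolist())
for n,p in [('w1',w1),('w2',f)]:
  print(n,[np.round(proj(p,q),1).tolist() for q in [(.536,-.198,.059),(.536-.025*-0.184,-.198-.0246,.059),(.536+.025*-0.184,-.198+.0246,.059)]])
s=snap('scene','scene1.png');d=snap('side','side1.png')
print('scene tcp',proj(s,t),'side',proj(d,t),o['clock'])
for n,x in [('scene1',s),('side1',d)]:
    u,v=proj(x,t).astype(int);im=cv2.imread(f'pics/{n}.png')
    print(n,u,v); cv2.drawMarker(im,(u,v),(0,0,255),0,6,1)
    cv2.imwrite(f'pics/{n}c.png',cv2.resize(im[max(0,v-50):v+100,max(u-90,0):u+90],(720,600),interpolation=cv2.INTER_CUBIC))
E
```

```text
tcp [323.35277888 275.85302693] grasp [323.32620313 292.78135692] 0.0187
[[0.983, 0.175, 0.058, 0.521], [0.185, -0.932, -0.312, -0.117], [-0.0, 0.317, -0.948, 0.341], [0.0, 0.0, 0.0, 1.0]] [[388.8143681202243, 0.0, 323.51985432922356], [0.0, 388.8143681202243, 236.6610915478937], [0.0, 0.0, 1.0]]
w1 [[323.9, 223.3], [323.9, 255.2], [323.9, 189.5]]
w2 [[323.6, 220.9], [323.6, 251.9], [323.7, 188.2]]
scene tcp [292.22508831 245.29759652] side [331.67874683 184.66911858] 5.7583
scene1 292 245
side1 331 184
```

```bash
ls pics
```

```text
c1.png
c2.png
c3.png
c4.png
scene0.png
scene0.png.npz
scene1.png
scene1.png.npz
scene1c.png
side0.png
side0.png.npz
side1.png
side1.png.npz
side1c.png
w1.png
w1.png.npz
w2.png
w2.png.npz
wrist0.png
wrist0.png.npz
```

View pics/scene1c.png

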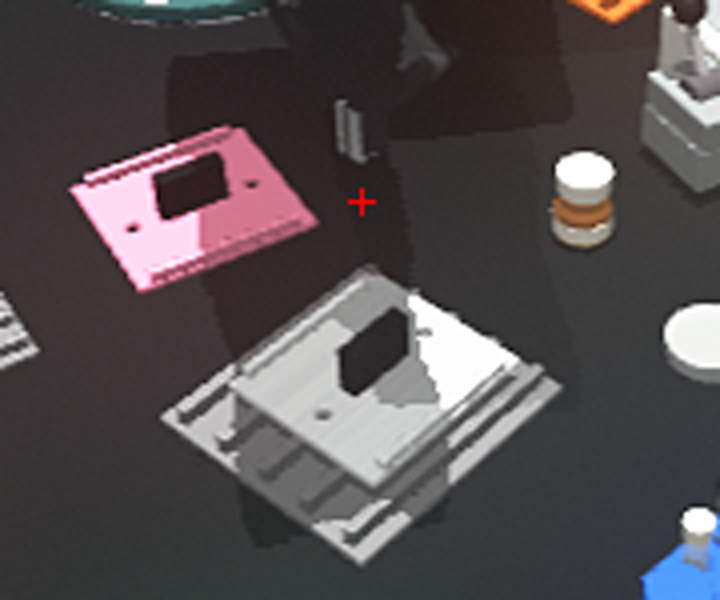

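View pics/side1c.png

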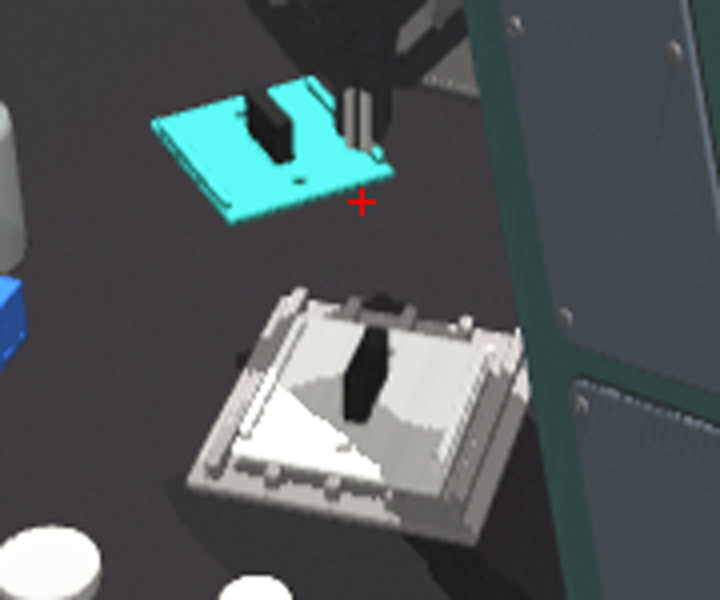

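Marked TCP (red cross) versus the real finger tips (scene ≈(293,235), side ≈(331,171), wrist ≈(323,295)): the real tips are clearly not at the reported TCP. I'll triangulate the offset.

```bash
python3 - <<'E'
from h import *
S=load('scene1.png');D=load('side1.png');W=load('w2.png')
print(tri([(S,292.7,235),(D,331,171.2)])); o=observe();print(o['tcp_pos'],o['orientation'])
for dz in (0,.01,.02,.03,.04): print(dz,[np.round(proj(x,np.array(o['tcp_pos'])+[0,0,dz])) .tolist()for x in (S,D,W)])
for n,X in (('scene1',(262,215,322,260)),('side1',(301,150,361,195)),('w2',(273,270,373,345))):
    a,b,c,d=X;im=cv2.imread(f'pics/{n}.png')[b:d,a:c]; im=np.clip(im.astype(float)*1.8,0,255).astype(np.uint8)
    cv2.imwrite(f'pics/{n}z.png',cv2.resize(im,(400,300),interpolation=cv2.INTER_CUBIC))
cv2.imwrite('pics/z3.png',np.hstack([cv2.resize(cv2.imread(f'pics/{n}z.png'),(266,200)) for n in('scene1','side1','w2')]))
E
```

```text
(array([ 0.53878345, -0.19837451,  0.19248626]), [np.float64(1.3175962348660597), np.float64(1.3175962348659938)])
[ 0.53591529 -0.19796292  0.15980228] [-3.14129146e+00 -2.13750287e-04  1.75577516e+00]
0 [[292.0, 245.0], [332.0, 185.0], [323.0, 276.0]]
0.01 [[292.0, 242.0], [332.0, 181.0], [323.0, 285.0]]
0.02 [[292.0, 238.0], [332.0, 177.0], [323.0, 294.0]]
0.03 [[292.0, 235.0], [332.0, 173.0], [323.0, 304.0]]
0.04 [[291.0, 231.0], [332.0, 169.0], [323.0, 316.0]]
```

View pics/z3.png

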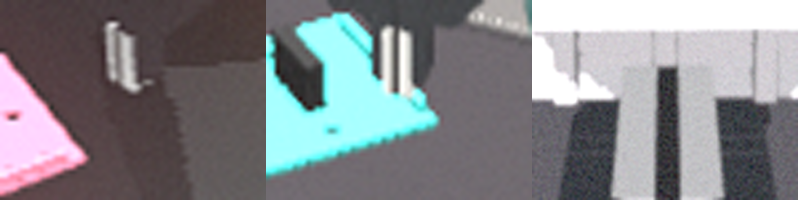

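```bash
python3 - <<'E'
from h import *
ctrl.move_linear([.536,-.198,.036],feed=.15)
f0=np.array(observe()['force'])
r=ctrl.move_linear([.536,-.198,.0],feed=.03,until_force=3)
o=observe();print(r,o['clock'],o['tcp_pos'],o['force']-f0)
W=snap('wrist','w3.png')
ctrl.move_linear([.536,-.198,.06],feed=.15)
o=observe();print(r,o['clock'],o['tcp_pos'],o['force']-f0)
E
```

```text
True 7.5 [ 0.53606957 -0.19802255  0.01993329] [-2.61062905  1.79344275 11.83501816]
True 7.9667 [ 0.53612508 -0.19807493  0.05978375] [-0.11819816  0.39357904 -1.06959924]
```

View pics/w3.png

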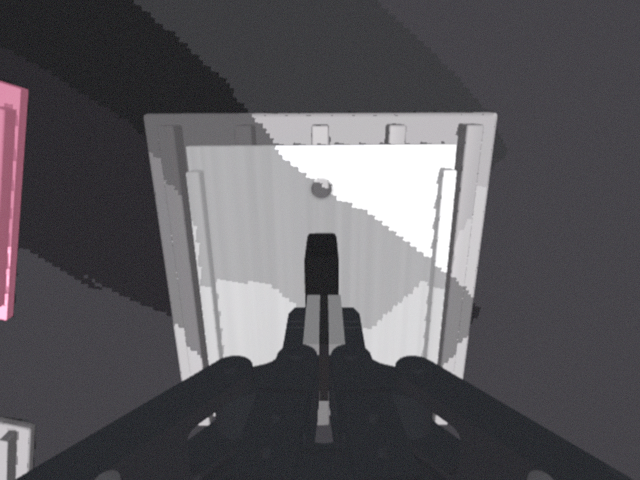

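Touch on the handle top (z 59 mm) came at a reported TCP z of 20 mm, so the real tips sit about 37 mm behind the reported TCP. The cameras say 33. I'll go deeper, watching the force.

```bash
python3 - <<'E'
from h import *
open_gripper()
f0=np.array(observe()['force'])
r=ctrl.move_linear([.536,-.198,-.007],feed=.08,until_force=5)
o=observe();print(r,o['tcp_pos'],o['force']-f0,o['width'])
grasp(50); o=observe();print(o['clock'],o['width'],o['tcp_pos'],o['force']-f0)
if o['width']>.008:
    ctrl.move_linear([.536,-.198,.10],feed=.12); ctrl.dwell(.2)
    o=observe();print(o['clock'],o['width'],o['tcp_pos'],o['force'],o['force']-f0,o['wrist_torque'])
W=snap('wrist','w4.png');snap('side','side2.png')
im=cv2.imread('pics/side2.png')[100:250,240:420];cv2.imwrite('pics/side2c.png',cv2.resize(im,(720,600),interpolation=cv2.INTER_CUBIC))
E
```

```text
False [ 0.53629379 -0.19814366 -0.00658142] [-0.03644751  0.60394539 -0.36927052] 0.08532050749583438
10.3917 0.012966436823766275 [ 0.53610937 -0.19802826 -0.00681157] [-0.72942366  1.51383468  4.31099584]
11.6333 0.01271396873099345 [ 0.53571466 -0.19784271  0.09942032] [-1.03553578  0.02304794 -2.31628687] [-1.24812832  0.70456195 -2.59711823] [-0.00520303 -0.01582394 -0.0301043 ]
```

View pics/w4.png

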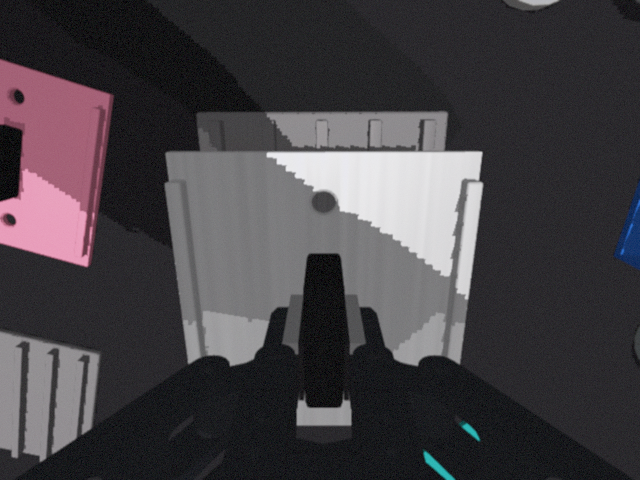

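View pics/side2c.png

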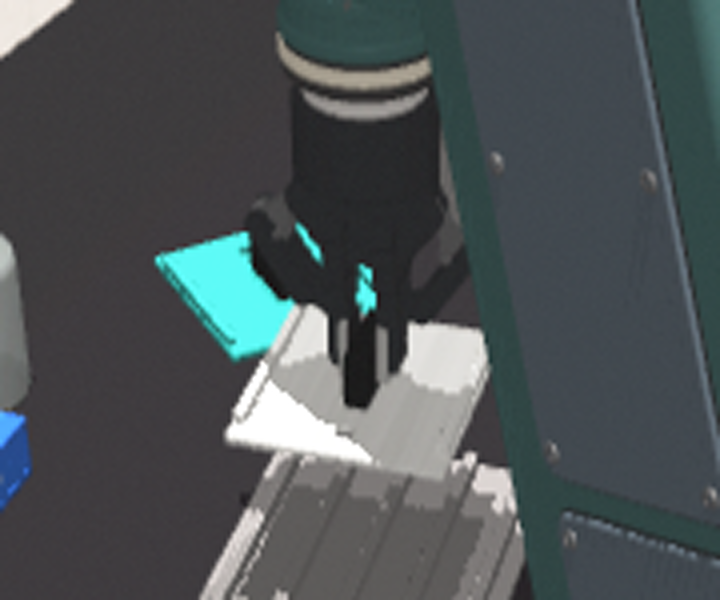

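The platform is gripped (width 12.7 mm) and level, with its near hole at (323,202) in the wrist view. Carry it over the shaker high, then look.

```bash
python3 - <<'E'
from h import *
W=load('w4.png');o=observe();t=np.array(o['tcp_pos']);psi=o['orientation'][2]
h=ray(W,323.3,202,t[2]+.027+.005);d=h-t;ex=np.array([np.cos(psi),np.sin(psi)]);ey=np.array([np.sin(psi),-np.cos(psi)])
print('hole in tool xy',d[:2]@ex,d[:2]@ey)
m=np.array([.5069+.5176,.1736+.2629])/2; yaw=np.pi/2-np.arctan2(10.7,89.3)
print(m,yaw)
ctrl.move_linear([.536,-.198,.16],feed=.2)
ctrl.goto([m[0],m[1],.16],[np.pi,0,yaw])
ctrl.move_linear([m[0],m[1],.10],feed=.12)
ctrl.dwell(.2);o=observe();print(o['clock'],o['tcp_pos'],o['orientation'],o['width'],o['force'])
W=snap('wrist','w5.png');S=snap('scene','scene5.png');D=snap('side','side5.png')
print('stud tip proj',proj(W,[.5176,.2629,.091]),proj(W,[.5176,.2629,.083]))
a=cv2.imread('pics/scene5.png');b=cv2.imread('pics/side5.png')
cv2.imwrite('pics/c5.png',np.hstack([cv2.resize(a[150:250,350:460],(400,364),interpolation=cv2.INTER_CUBIC),cv2.resize(b[290:400,165:285],(400,364),interpolation=cv2.INTER_CUBIC)]))
E
```

```text
hole in tool xy 0.046250963086552736 -0.00012074560546247258
[0.51225 0.21825] 1.451544032409447
14.575 [0.51274373 0.21833794 0.10073981] [ 3.14040020e+00 -5.04292982e-04  1.45148264e+00] 0.013194610653072153 [ 0.27473259  0.53267921 -2.25180628]
stud tip proj [322.50757306 184.98665749] [322.517671  182.0252143]
```

View pics/w5.png

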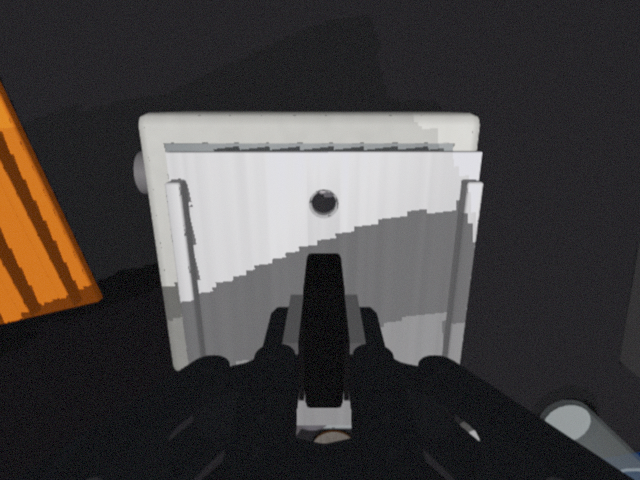

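View pics/c5.png

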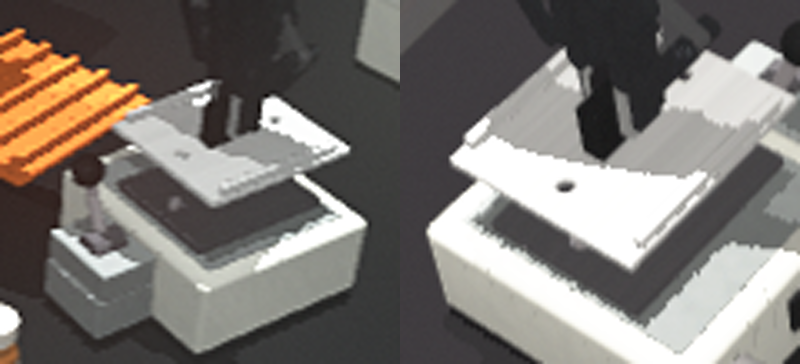

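Wrist view: the hole at (323,202) is over the table, with the stud not in sight through it yet as expected from perspective. The side and scene views show the plate level and squarely above the table. Now a gentle descent to find contact.

```bash
python3 - <<'E'
from h import *
x,y=.51225,.2175
ctrl.move_linear([x,y,.069],feed=.1);ctrl.dwell(.2)
o=observe();f0=np.array(o['force'])
r=ctrl.move_linear([x,y,.057],feed=.015,until_force=3)
o=observe();print(r,o['clock'],o['tcp_pos'],o['force']-f0,o['width'])
ctrl.dwell(.1);o=observe();print(o['tcp_pos'],o['force']-f0,o['wrist_torque'],f0)
snap('wrist','w6.png');snap('side','side6.png');snap('scene','scene6.png')
a=cv2.imread('pics/scene6.png');b=cv2.imread('pics/side6.png');w=cv2.imread('pics/w6.png')
cv2.imwrite('pics/c6.png',np.hstack([cv2.resize(a[160:250,370:460],(400,400),interpolation=cv2.INTER_CUBIC),cv2.resize(w[140:240,273:373],(400,400),interpolation=cv2.INTER_CUBIC)]))
E
```

```text
False 16.3333 [0.51232093 0.21751049 0.05707472] [ 0.75173116  1.18823525 -0.8056796 ] 0.013269178118819136
[0.51231796 0.21752585 0.05710788] [ 0.98218232  1.07060124 -0.61081644] [ 0.01222484 -0.00578344 -0.02236145] [-0.06815856 -1.13310717 -2.18234686]
```

View pics/c6.png

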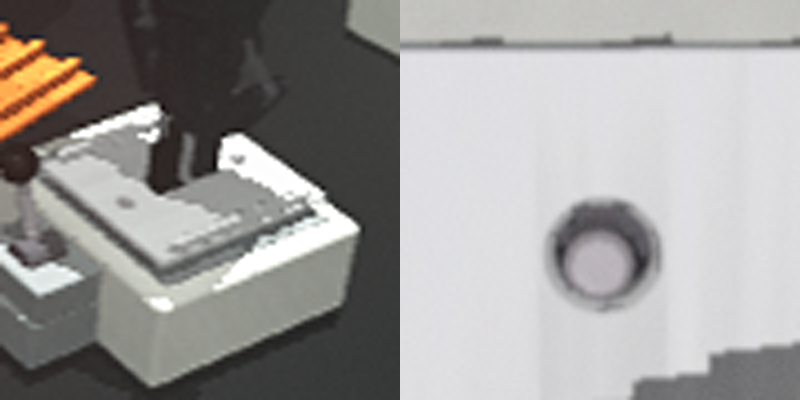

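The stud shows inside the hole (crop ≈(597,262), hole centre ≈(603,253)), with no contact force yet. Continue gently down.

```bash
python3 - <<'E'
from h import *
x,y=.51225,.2175
f0=np.array([-.07,-.6,-2.3])
r=ctrl.move_linear([x,y,.045],feed=.012,until_force=4)
o=observe();print(r,o['clock'],o['tcp_pos'],o['force']-f0,o['width'])
ctrl.dwell(.1);o=observe();print(o['tcp_pos'],o['force']-f0,o['wrist_torque'])
snap('wrist','w7.png');snap('side','side7.png');snap('scene','scene7.png')
a=cv2.imread('pics/scene7.png');b=cv2.imread('pics/side7.png');w=cv2.imread('pics/w7.png')
cv2.imwrite('pics/c7.png',np.hstack([cv2.resize(a[160:250,370:460],(400,400),interpolation=cv2.INTER_CUBIC),cv2.resize(w[140:240,273:373],(400,400),interpolation=cv2.INTER_CUBIC)]))
cv2.imwrite('pics/c7b.png',cv2.resize(b[290:425,165:325],(711,600),interpolation=cv2.INTER_CUBIC))
E
```

```text
True 16.9167 [0.51234485 0.21753727 0.05618229] [-0.64131117 -0.19343017  9.09598312] 0.013226504628726665
[0.51233016 0.21751819 0.0561674 ] [-0.94676225  0.30900598  8.05124304] [-0.04462511  0.1964551   0.01227963]
```

View pics/c7.png

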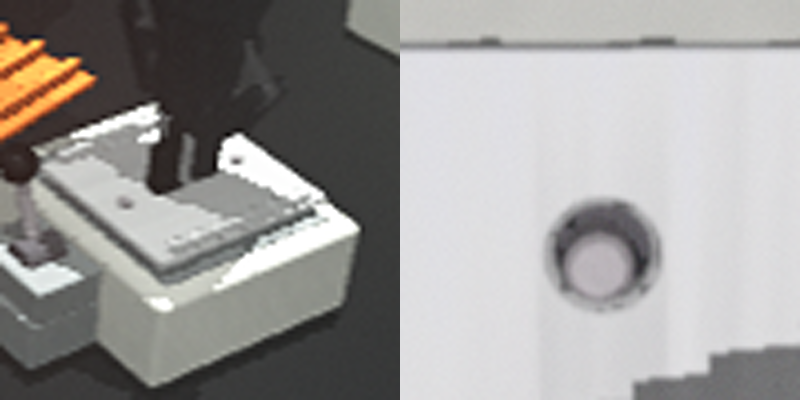

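View pics/c7b.png

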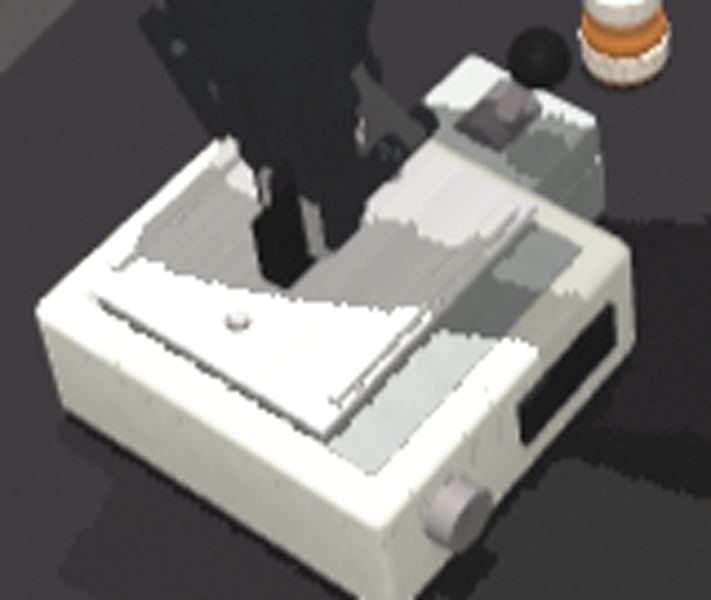

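Contact of about 8 N at TCP z 56.2 mm means the underside is at 83.0 mm, i.e. home, and studs are visible in both holes. Release, back off and check.

```bash
python3 - <<'E'
from h import *
x,y=.51225,.2175
ctrl.move_linear([x,y,.0565],feed=.01)
open_gripper()
o=observe();print(o['clock'],o['force'],o['tcp_pos'])
ctrl.move_linear([x,y,.16],feed=.12);ctrl.dwell(.1)
W=snap('wrist','w8.png');S=snap('scene','scene8.png');D=snap('side','side8.png');print(observe()['clock'])
a=cv2.imread('pics/scene8.png');b=cv2.imread('pics/side8.png')
cv2.imwrite('pics/c8.png',np.hstack([cv2.resize(a[160:250,360:460],(400,360),interpolation=cv2.INTER_CUBIC),cv2.resize(b[290:398,165:285],(400,360),interpolation=cv2.INTER_CUBIC)]))
for p in [(.5069,.1736,.091),(.5176,.2629,.091)]: print(proj(W,p),proj(S,p),proj(D,p))
u=np.array([.993,-.119]);v=np.array([.119,.993]);m=np.array([.5122,.2183])
# predicted corners of plate top at home(88) and on tips (96)
for z in (.088,.096):
  for X in (S,D,W): print(z,[np.round(proj(X,[*(m+sx*.06*u+sy*.065*v),z]),1).tolist() for sx,sy in((-1,-1),(-1,1),(1,1),(1,-1))])
E
```

```text
18.1167 [-0.37477968 -0.19360266  0.4536007 ] [0.51227652 0.21751119 0.05651747]
19.3833
[323.94996197 292.71818406] [397.45480104 203.82939811] [251.99343012 327.34168873]
[324.11123813 165.74768533] [422.52723424 194.07725961] [218.09172039 360.71247683]
0.088 [[378.5, 196.2], [414.2, 182.9], [442.2, 203.3], [405.5, 218.3]]
0.088 [[285.5, 335.7], [237.4, 386.4], [184.6, 354.0], [234.2, 308.1]]
0.088 [[242.4, 315.2], [228.8, 132.9], [419.4, 133.1], [405.4, 315.5]]
0.096 [[378.7, 193.9], [414.5, 180.6], [442.7, 201.0], [405.8, 216.0]]
0.096 [[285.2, 332.7], [236.8, 383.5], [183.8, 351.1], [233.7, 305.1]]
0.096 [[240.1, 320.9], [225.8, 133.7], [422.4, 133.9], [407.6, 321.2]]
```

View pics/w8.png

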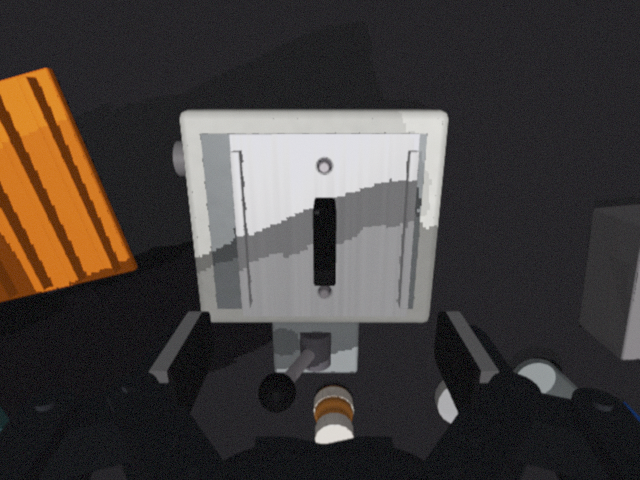

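View pics/c8.png

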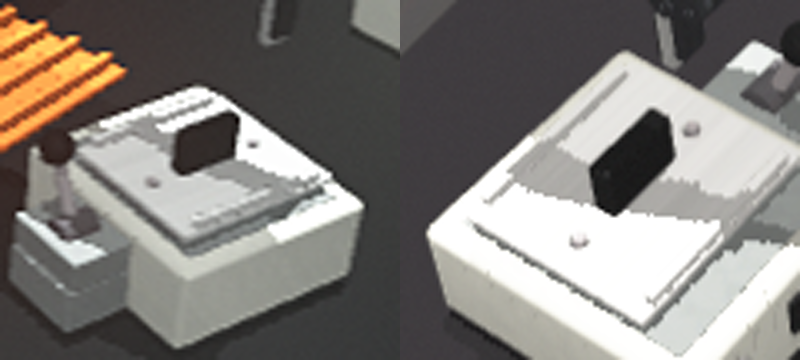

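Wrist and side views: studs visible in both holes (wrist (324,166) and (324,292)), and the plate edges match the home-height prediction, not the stud-tip one. The platform is home, so on to the lever.

```bash
python3 - <<'E'
from h import *
W=load('w8.png');S=load('scene8.png');print('ball pred in w8',proj(W,[.4694,.1158,.1198]))
u=np.array([.993,-.119]);b=np.array([.4694,.1158]);yaw=np.pi-.119
s=b-.042*u
print(solver.ik([*s,.16],[np.pi,0,yaw]))
ctrl.goto([*s,.16],[np.pi,0,yaw])
grasp(30)
ctrl.move_linear([*s,.070],feed=.12,until_force=8)
o=observe();print(o['clock'],o['tcp_pos'],o['orientation'],o['q'])
snap('scene','scene9.png');snap('side','side9.png')
a=cv2.imread('pics/scene9.png');c=cv2.imread('pics/side9.png')
cv2.imwrite('pics/c9.png',np.hstack([cv2.resize(a[160:250,350:450],(400,360),interpolation=cv2.INTER_CUBIC),cv2.resize(c[260:368,225:345],(400,360),interpolation=cv2.INTER_CUBIC)]))
E
```

```text
ball pred in w8 [280.02808805 392.05112172]
[ 0.09153035  0.13948624 -0.30038263  1.13092746  0.          0.21053035]
22.5833 [0.42807093 0.12082549 0.0705107 ] [3.14146347e+00 7.18343052e-04 3.02258491e+00] [ 9.15318232e-02  2.05243371e-01 -4.79280512e-01  8.85542965e-01
 -2.37924514e-05  2.10539514e-01]
```

View pics/c9.png

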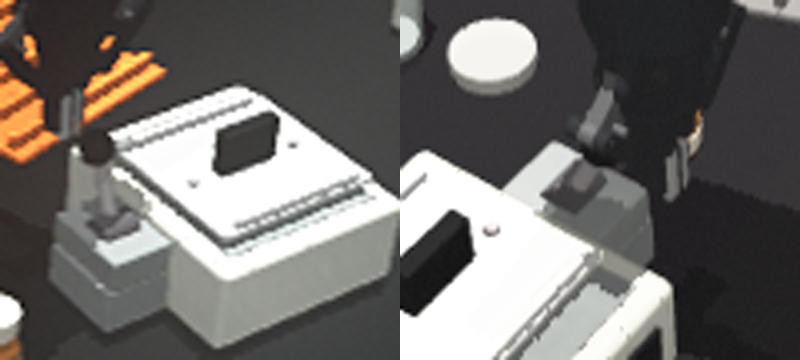

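The shut fingers (crop (68,120)) stand just on the -x side of the ball (97,148), at ball height. Push.

```bash
python3 - <<'E'
from h import *
u=np.array([.993,-.119]);b=np.array([.4694,.1158])
f0=np.array(observe()['force'])
r=ctrl.move_linear([*(b+.030*u),.070],feed=.06,until_force=10)
o=observe();print(r,o['clock'],((np.array(o['tcp_pos'][:2])-b)@u),o['tcp_pos'],o['force']-f0)
r=ctrl.move_linear([*(b+.046*u),.070],feed=.03,until_force=8)
o=observe();print(r,o['clock'],((np.array(o['tcp_pos'][:2])-b)@u),o['tcp_pos'],o['force']-f0)
snap('scene','scene10.png');snap('side','side10.png')
a=cv2.imread('pics/scene10.png');c=cv2.imread('pics/side10.png')
cv2.imwrite('pics/c10.png',np.hstack([cv2.resize(a[160:250,350:450],(400,360),interpolation=cv2.INTER_CUBIC),cv2.resize(c[260:368,205:325],(400,360),interpolation=cv2.INTER_CUBIC)]))
E
```

```text
True 23.825 0.02779557680197016 [0.49697818 0.11235086 0.06920897] [-1.99105769 -1.13086695  1.07839461]
True 24.0583 0.02760445351657329 [0.49678118 0.11231313 0.068707  ] [-1.11300826 -0.07512043  0.40814149]
```

View pics/c10.png

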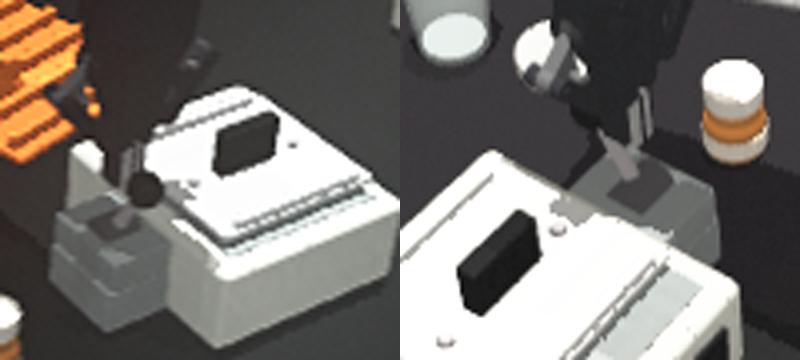

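```bash
python3 - <<'E'
from h import *
S=load('scene10.png');D=load('side10.png')
u=np.array([.993,-.119]);b=np.array([.4694,.1158]);piv=b+.0288*u
for th in (-.5,.3,.35,.4,.45,.5,.55):
    p=[*(piv+.06*np.sin(th)*u),.066+.06*np.cos(th)];print(th,np.round(proj(S,p),1),np.round(proj(D,p),1))
a=cv2.imread('pics/scene10.png')[180:230,365:415];c=cv2.imread('pics/side10.png')[270:320,245:295]
a,c=[np.clip(x.astype(float)*1.8,0,255).astype(np.uint8) for x in(a,c)]
cv2.imwrite('pics/c11.png',np.hstack([cv2.resize(x,(400,400),interpolation=cv2.INTER_CUBIC) for x in(a,c)]))
E
```

```text
-0.5 [373.5 196.9] [285.5 302.6]
0.3 [384.  204.2] [265.1 290.6]
0.35 [384.6 205. ] [264.  290.4]
0.4 [385.2 205.9] [262.8 290.2]
0.45 [385.8 206.8] [261.7 290.1]
0.5 [386.4 207.7] [260.7 290. ]
0.55 [387.  208.7] [259.7 290.1]
```

View pics/c11.png

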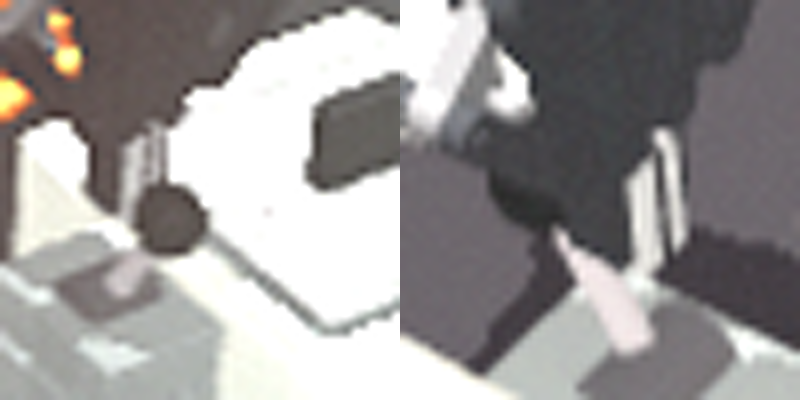

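Ball at scene (386,207) means a lever angle of about 0.97–1.0 by my prediction, apparently at its stop. A firmer push will confirm it.

```bash
python3 - <<'E'
from h import *
u=np.array([.993,-.119]);b=np.array([.4694,.1158])
f0=np.array(observe()['force'])
r=ctrl.move_linear([*(b+.038*u),.069],feed=.015,until_force=18)
o=observe();print(r,o['clock'],((np.array(o['tcp_pos'][:2])-b)@u),o['tcp_pos'],o['force']-f0,o['force'])
ctrl.dwell(.1);o=observe();print(((np.array(o['tcp_pos'][:2])-b)@u),o['force'])
ctrl.move_linear([*(b-.0*u),.069],feed=.1)
ctrl.move_linear([*(b-.03*u),.15],feed=.15)
ctrl.dwell(.2)
W=snap('wrist','w12.png');S=snap('scene','scene12.png');D=snap('side','side12.png');o=observe();print(o['clock'],o['tcp_pos'],o['force'])
piv=b+.0288*u
for th in (.35,.4,.45,.5,.55):
    p=[*(piv+.06*np.sin(th)*u),.066+.06*np.cos(th)];print(th,np.round(proj(S,p),1),np.round(proj(D,p),1),np.round(proj(W,p),1))
a=cv2.imread('pics/scene12.png')[160:250,350:450];c=cv2.imread('pics/side12.png')[260:368,165:285]
cv2.imwrite('pics/c12.png',np.hstack([cv2.resize(a,(400,360),interpolation=cv2.INTER_CUBIC),cv2.resize(c,(400,360),interpolation=cv2.INTER_CUBIC)]))
E
```

```text
True 24.525 0.027436167192339364 [0.49660629 0.11226789 0.06800936] [-1.14869586  1.73058876  0.4867864 ] [-2.10331248  1.39732924  1.48035918]
0.027457305496151673 [-2.22789609  1.21578683  2.24389504]
26.125 [0.43953498 0.11934624 0.1495998 ] [ 0.31920584 -0.5572943   0.2382239 ]
0.35 [384.6 205. ] [264.  290.4] [323.1 373.4]
0.4 [385.2 205.9] [262.8 290.2] [323.1 376. ]
0.45 [385.8 206.8] [261.7 290.1] [323.1 378.3]
0.5 [386.4 207.7] [260.7 290. ] [323.1 380.4]
0.55 [387.  208.7] [259.7 290.1] [323.1 382.2]
```

View pics/c12.png

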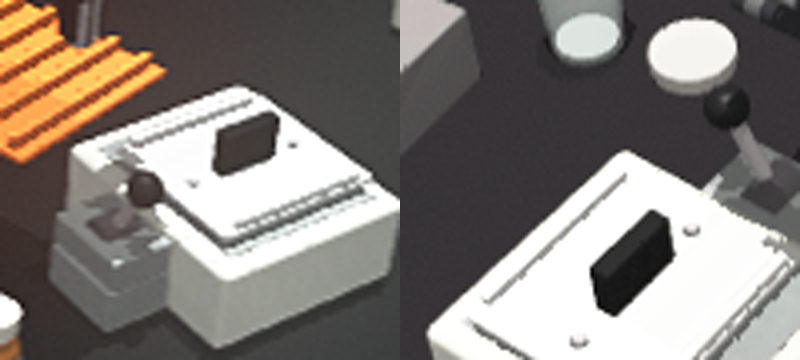

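View pics/w12.png

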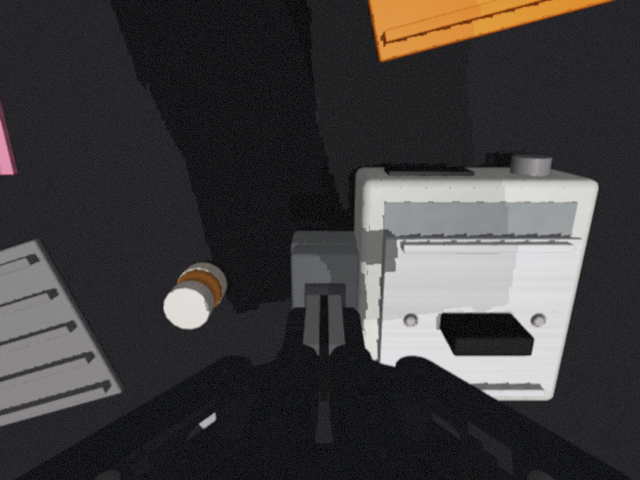

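View pics/scene12.png

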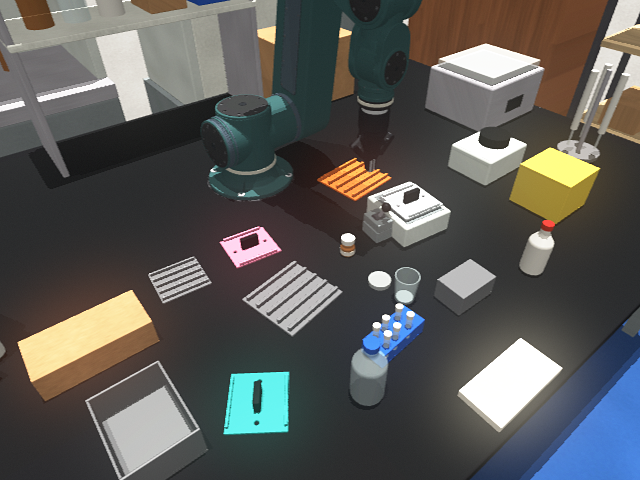

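The lever now leans to +x, the platform is still home, and the bystanders look unmoved. To check the angle to a degree or so, I'll repeat the earlier wrist view (w8 pose), where the ball is large.

```bash
python3 - <<'E'
from h import *
ctrl.move_linear([.43,.12,.19],feed=.2)
ctrl.goto([.51225,.2175,.16],[np.pi,0,1.451544])
open_gripper();ctrl.dwell(.2)
W=snap('wrist','w13.png');print(observe()['clock'])
a=cv2.imread('pics/w8.png')[330:430,230:400];c=cv2.imread('pics/w13.png')[330:430,230:400]
a,c=[np.clip(x.astype(float)*2,0,255).astype(np.uint8) for x in(a,c)]
cv2.imwrite('pics/c13.png',np.vstack([cv2.resize(x,(510,300),interpolation=cv2.INTER_CUBIC) for x in(a,c)]))
u=np.array([.993,-.119]);v=np.array([.119,.993])
W8=load('w8.png')
# where pivot by shaker centre: m - s*u
piv=np.array([.4694,.1158])+.0288*u
for th in(-.5,): print(proj(W8,[*(piv+.06*np.sin(th)*u),.066+.06*np.cos(th)]))
for th in (.3,.4,.45,.5,.55): print(th,proj(W,[*(piv+.06*np.sin(th)*u),.066+.06*np.cos(th)]))
E
```

```text
29.05
[280.25475156 390.90375424]
0.3 [346.72989757 395.29670404]
0.4 [354.7103984  393.20234248]
0.45 [358.51017882 391.95713755]
0.5 [362.16509148 390.58847375]
0.55 [365.66306491 389.10341725]
```

View pics/c13.png

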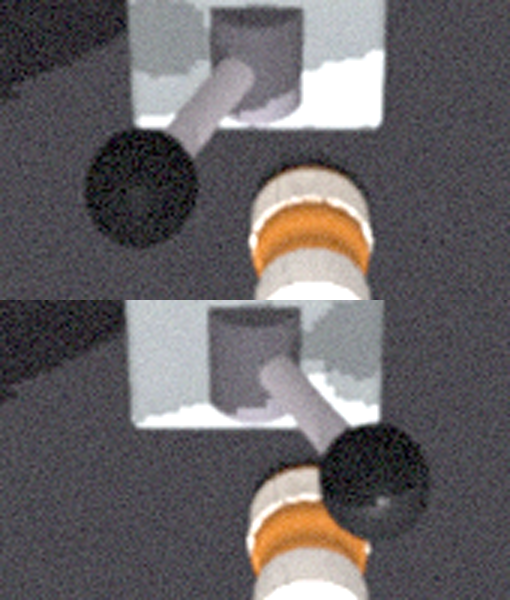

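View pics/w13.png

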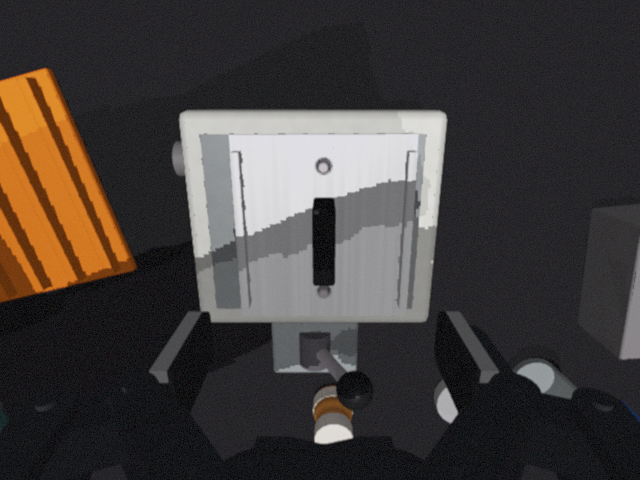

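In the same wrist view the ball went from (277,392) to (355,390), across the hub at about 315. The push stopped dead against more than 18 N, while the lever itself needs about 1 N, so it is at its stop. The robot is clear; handing in.

```bash
python3 - <<'E'
from h import *
print(close_job(), observe()['clock'])
E
```

```text
the job is handed in; nothing more can be done
the job is handed in; nothing more can be done
```

The aluminium platform is home on the shaker, the lock lever was then pushed over to +x until it stopped, and the job was handed in at about 29 s.

**What I did**
- I took the platform from the larger grey rack by its handle and lowered it over the studs. The holes lined up straight away, so no sliding search was needed; contact was about 8–9 N.
- I released the platform, checked it, and only then pushed the lever with the shut fingers.

**Last checks**
- **Platform:** at contact the TCP height put its underside at 83 mm. After release, both studs showed in the holes and the plate outline matched the home height, not the height for resting on the stud tips.
- **Lever:** it leans to +x, and three pushes stopped at the same spot, the last with an 18 N limit. The force readings taken just after each stop were only about 2 N, so they do not themselves show the push force.
- **Bystanders:** they looked unmoved in the pictures, and the robot is clear with the gripper open.

**What failed or disagreed**
- **First grasp:** it closed on air, because the real fingertips sit about 37 mm behind the reported TCP. I confirmed this with a light touch on the handle top; the reading was about 12 N against a 3 N limit. I corrected for the offset after that.
- **Lever travel:** measured from the images it is about 0.95 rad, not 1.0. That is within my measuring error, or the lever did not start exactly at 0; its final lean is about 0.5 rad.

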